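# Staple the running order at the sound desk

### The job

The running-order sheets for tonight's show are already lying in the jaws of one of the two desk staplers. Staple them: press that stapler's arm down at its nose until it stops hard, hold it there for a moment, then take the hand away and let the arm spring all the way up again. Do not press the other stapler, whose jaws are empty.

Things in the scene. Friction and masses are not known exactly. Their poses are not given: they have to be found in the camera images.
- loaded_press (a point): Centre of the top of the press pad at the nose of the stapler holding the sheets (white stack 148 x 210 x 3 mm, its corner in the jaws, on a 10 mm brown folder). Pad: flat dark rubber, 44 mm along x 36 mm across; moves with the arm: 77 mm above the table at rest (nose up 8 degrees), level at 54 mm when home. At rest the point's x axis is level and points from hinge to nose.
- loaded_arm (a joint): Arm of the stapler holding the sheets: 0 = up (rest), 0.14 rad = home on its hard stop, 23 mm lower at the pad. Pressed from above at the pad, within about 10 mm of its centre, its spring resists with about 4 N at first and 10 N just before the stop, and brings it back to 0. Grey and black desk stapler, 210 x 42 mm, hinged at the rear end; it stands fast on the table.
- empty_press (a point): The same point on the other stapler, of the same build and look, but with no sheets or folder at its jaws. Which of the two stands on the left varies. Not to be pressed.
- empty_arm (a joint): Arm of the empty stapler: 0 = up (rest), 0.14 rad = home. It is to stay up.
Mind the look-alikes: they are no part of the job. Leave any brown or pink look-alike of the part that bears empty_press alone.

How it is judged:
By the outcome, as a careful person would: the job done as asked, in the order asked, and still so for the second after the job is handed in, with the robot touching nothing.
It also fails if it takes over 32 s, if anything falls off the work surface, if the arm or the gripper's body presses on something with over 40 N, if the wrist force passes 120 N, or if a joint passes its speed limit or range.

### The arm

A 6-joint arm with a two-finger parallel gripper is mounted at the origin on the work surface. World frame = base frame: x ahead of the robot, y to its left, z up, the work surface at z = 0. Lengths are in mm, angles in degrees, forces in N, time in s.
With the tool pointing down it reaches from about 275 to 775 mm from the base axis. Payload 14.6 kg.
Tool frame: the origin (TCP) lies midway between the tips of the shut fingers; the grasp point (between the pads) lies 19 mm behind it; z points along the fingers, y is the line along which they close (so a half turn about z gives the same grasp; the last joint's range is limited). The gripper opens to 85 mm and grips with 20 to 120 N. Pads are 22 mm wide; open, the fingers measure 114 mm over their backs; the gripper's body (76 mm by 85 mm) begins 54 mm behind the grasp point. The pads swing forward as they close: fully open they stand 13 mm farther back than shut.
Start: joints at [57.737, 15.075, -2.767, 72.158, 0, 81.102], TCP at [208.215, 481.949, 231.278] pointing down, gripper open.
Joint ranges: [-151.79, 151.79], [-50.71, 97.33], [-67.44, 78.34], [-121.81, 120.89], [-77.56, 73.72], [-180, 180]. Speed limits (degrees/s): [108.29, 108.29, 147.25, 159.86, 180, 180].

### API

Orientations are given as [roll, pitch, yaw] about the fixed x, y, z axes, in that order (R = Rz(yaw) Ry(pitch) Rx(roll)).
In Python, from station import arm gives the robot as it stands. The module is installed in compiled form; this text tells all that it offers. Calls block until the motion is done:
- arm.move_pose(position, orientation): joint-space move of the TCP to a pose.
- arm.servo_line(position, rate=150, attitude=None): straight line of the TCP; attitude=None keeps the orientation; rate is the mean speed in mm/s.
- arm.set_joints(angles): joint-space move.
- arm.open_gripper() and arm.gripper_close(strength=None): open the fingers fully, or close them until they stop; strength is the grip in N (None keeps the last).
- arm.dwell(seconds).
- arm.ik(position, orientation): joint angles nearest the present ones, or None.
- arm.read_state(): the state.
- arm.camera(name): name is "scene" or "side" or "wrist"; returns a dict with "image" (480x640x3 uint8, red, green, blue), "range_z" (480x640 float32, mm along the optical axis (not along the pixel's ray), 0 where there is no reading), "fovy" (degrees; the focal length in pixels is half the picture's height over the tangent of half this angle, whatever the lens; pixels are square), "cx", "cy" (the principal point, pixels), "camera_from_world" (4x4, takes a point from world to camera coordinates); the wrist camera has in their place "T_tool_cam" (4x4, takes a point from camera to tool coordinates, whose origin is the TCP and whose axes are the flange's). Camera axes: x right, y up, looking along -z (the intrinsics and any distortion apply to the point x, -y, -z); pixel columns grow to the right and rows downward; lengths in mm; the calibration is good to about 2 mm. The wrist camera is an equidistant fisheye: a pixel r from the principal point sees the ray r / f radians off the axis. A picture is of the moment at which its call begins: read the wrist's pose just before it.
A pose or a line that the arm cannot do raises arm.IKError and nothing moves.
- arm.sign_off(): hands the job in; it is judged then, once.
Trained networks look in the newest picture that a camera, given by its name, has taken for a name from the list of things; names that differ only in an ending like _2 or _b are one class to them, and where a whole thing is asked for, a point or a joint stands for the part that bears it (a point fixed in the world has none). Each returns a list of dicts, best first, with "score" (0 to 1); they miss things now and then, are a little off and sometimes report something else, mostly with a low value. They report only what shows in the picture. A call takes as long as a camera call. They do not tell look-alikes from the thing itself.
- arm.look_for(camera, label): "extent" ([left, top, right, bottom] in pixels, round what is visible of it).
The state is a dict: "time_s": time; "q": joint angles; "joint_vel": joint speeds; "joint_torque": joint torques, N m; "ee_pos": TCP position; "ee_rot": TCP orientation; "ft_force": force on the tool from outside, world axes, zero at the start; "ft_torque": the same for the moment, N m; "grip_width": finger opening in mm; "gripper_force": force on a finger pad.
Only numpy, scipy, OpenCV 4.12 (cv2) and the standard library are available. Lean on these libraries where they do the work, as an engineer would, in place of code of your own. Each camera call takes 0.05 s, during which the arm holds its last target. There are 200 camera calls.

## Working session

There is one attempt and no reset: what is moved stays moved. The work goes in short steps, each a Python script; the robot and the scene stay as the last script left them, time stands still between calls to the robot, and variables do not carry over. Pictures are saved under pics/ and viewed, at most 10 in all, crops included, and the job is handed in when it is done.

```bash
mkdir -p pics; cat > h.py <<'E'
import numpy as np, cv2
from station import arm
def world(c):
    f=240/np.tan(np.radians(c["fovy"])/2); z=c["range_z"].astype(float)
    v,u=np.mgrid[0:480,0:640]
    p=np.stack([(u-c["cx"])/f*z,-(v-c["cy"])/f*z,-z,np.ones_like(z)],-1)
    return (p@np.linalg.inv(c["camera_from_world"]).T)[...,:3]
E
python3 - <<'E'
from h import *
for n in("scene","side"):
    c=arm.camera(n); cv2.imwrite(f"pics/{n}.png",c["image"][...,::-1]); np.save(n+"_w.npy",world(c)); np.save(n+"_i.npy",c["image"])
    for l in("loaded_press","empty_press","loaded_arm"):
        for d in arm.look_for(n,l)[:5]:
            print(n,l,round(d["score"],2),np.round(d["extent"]))
print({k:v for k,v in arm.read_state().items() if k in("time_s","ft_force","grip_width")})
E
```

```text
scene loaded_press 0.94 [220. 188. 274. 233.]
scene empty_press 0.92 [468. 224. 537. 265.]
scene empty_press 0.71 [350. 363. 464. 424.]
scene empty_press 0.65 [356. 265. 436. 313.]
scene empty_press 0.58 [185. 350. 292. 431.]
scene loaded_arm 0.88 [220. 189. 272. 233.]
side loaded_press 0.6 [298. 310. 392. 393.]
side empty_press 0.96 [381. 147. 464. 191.]
side empty_press 0.92 [213. 179. 308. 220.]
side empty_press 0.81 [ 84. 183. 177. 224.]
side empty_press 0.55 [278. 121. 359. 149.]
side loaded_arm 0.58 [297. 312. 395. 394.]
{'time_s': 0.4, 'ft_force': array([-0.5673608 ,  0.92437271,  0.34362894]), 'grip_width': 85.46378193413118}
```

View pics/scene.png

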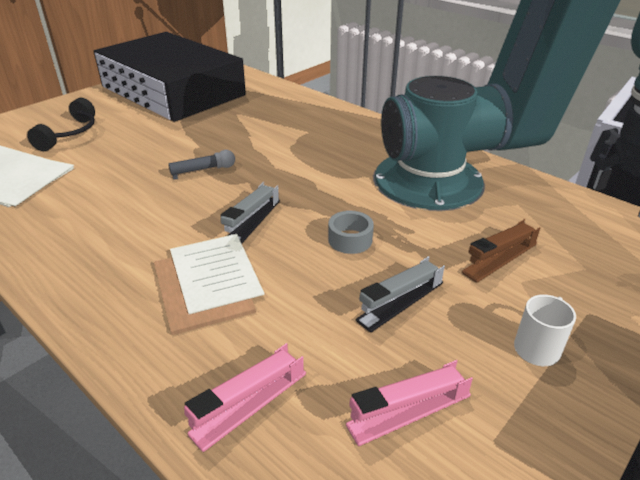

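View pics/side.png

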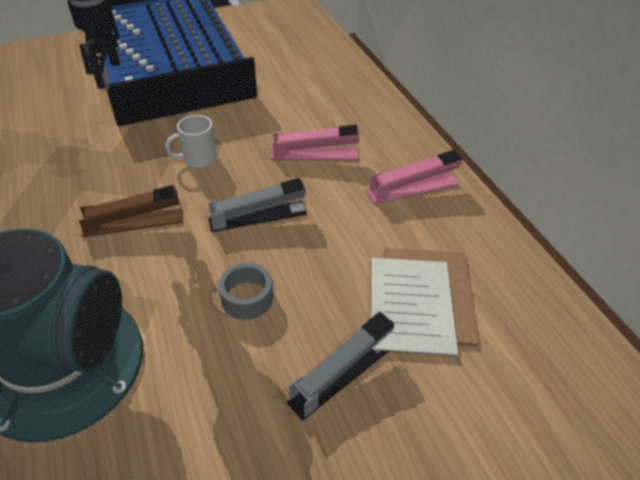

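The scene view shows five staplers. The loaded one is grey, with its pad at scene (233,214) and side (379,327) and the sheets' corner in its jaws. The look-alikes, by scene pixel, are the empty grey one (375,292), the brown one (483,245) and the pink ones (205,403) and (369,399). I choose the one at (233,214) and measure its pad from both cameras, with a crop as a check.

```bash
python3 - <<'E'
from h import *
for n,b in(("scene",(215,200,250,225)),("side",(355,305,400,350))):
    w=np.load(n+"_w.npy");im=np.load(n+"_i.npy")
    l,t,r,bt=b; W=w[t:bt,l:r]; I=im[t:bt,l:r].max(-1)
    m=(I<60)&(W[...,2]>68)&(W[...,2]<88)
    m=cv2.erode(m.astype(np.uint8),np.ones((2,2)))>0
    P=W[m]; rc=cv2.minAreaRect(P[:,:2].astype(np.float32))
    print(n,m.sum(),P.mean(0).round(1),np.median(P,0).round(1),P.min(0).round(),P.max(0).round(),rc)
# stapler arm axis, side view
w=np.load("side_w.npy"); W=w[300:420,280:400].reshape(-1,3); P=W[(W[:,2]>50)&(W[:,2]<90)]
rc=cv2.minAreaRect(P[:,:2].astype(np.float32)); print("arm",len(P),rc, P.min(0),P.max(0))
print("box",cv2.boxPoints(rc))
a=cv2.imread("pics/scene.png")[170:260,190:300]; b=cv2.imread("pics/side.png")[295:415,280:410]
cv2.imwrite("pics/crop.png",np.hstack([cv2.resize(a,(400,400)),cv2.resize(b,(400,400))]))
E
```

```text
scene 113 [ 519.1 -164.    74.2] [ 518.6 -163.7   74.1] [ 498. -185.   70.] [ 541. -147.   78.] ((518.7862548828125, -164.96646118164062), (36.66564178466797, 29.238750457763672), 22.980859756469727)
side 398 [ 517.1 -175.8   78. ] [ 517.1 -176.    78.2] [ 495. -195.   69.] [ 540. -155.   84.] ((516.7536010742188, -174.3197021484375), (39.907005310058594, 31.297800064086914), 19.155284881591797)
arm 2545 ((446.50079345703125, -195.2437286376953), (202.82203674316406, 42.623451232910156), 20.08585548400879) [ 345.53605528 -249.15925275   50.07539606] [ 546.6712018  -148.90726157   84.36831975]
box [[ 343.93866 -210.05557]
 [ 358.57672 -250.08661]
 [ 549.0629  -180.43188]
 [ 534.42487 -140.40085]]
```

View pics/crop.png

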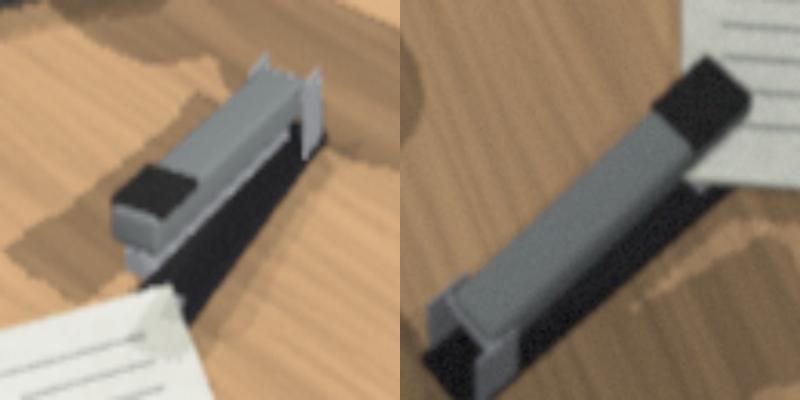

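The crop confirms the choice: a grey stapler with the white sheet's corner in its jaws. The pad is near (518,-170) at z about 76, with its axis at about 20°. The two cameras disagree by about 10 mm in y, so I'll go above it and measure with the wrist camera.

```bash
cat >> h.py <<'E'
from scipy.spatial.transform import Rotation as R
def wristw(s,c):
    f=240/np.tan(np.radians(c["fovy"])/2); z=c["range_z"].astype(float)
    v,u=np.mgrid[0:480,0:640]; x=u-c["cx"];y=v-c["cy"]; r=np.hypot(x,y)+1e-9; th=r/f
    t=np.where(th<1.4,np.tan(np.minimum(th,1.4)),0)/r*z
    p=np.stack([x*t,-y*t,-z,np.ones_like(z)],-1)
    T=np.eye(4);T[:3,:3]=R.from_euler("xyz",s["ee_rot"],degrees=True).as_matrix();T[:3,3]=s["ee_pos"]
    return (p@(T@c["T_tool_cam"]).T)[...,:3]
E
python3 - <<'E'
from h import *
best=None
s=arm.read_state(); print(s["ee_rot"])
for y in(20,-160,110,-70):
    q=arm.ik([518,-170,200],[180,0,y]); print(y,None if q is None else np.round(q))
    if q is not None and (best is None or abs(q[5])<abs(best[1])): best=(y,q[5])
arm.gripper_close(20)
arm.move_pose([518,-170,200],[180,0,best[0]])
arm.dwell(.3)
s=arm.read_state();c=arm.camera("wrist");w=wristw(s,c)
np.save("wr_w.npy",w);np.save("wr_i.npy",c["image"]);cv2.imwrite("pics/wr.png",c["image"][...,::-1])
print(best,s["time_s"],s["ee_pos"],s["ee_rot"],s["ft_force"],s["grip_width"],c["T_tool_cam"].round(2))
for d in arm.look_for("wrist","loaded_press"):print(d)
im=c["image"];m=(im.max(-1)<60)&(abs(w[...,2]-77)<14)&(np.hypot(w[...,0]-518,w[...,1]+170)<50)
n,lab,st,_=cv2.connectedComponentsWithStats(m.astype(np.uint8))
for i in range(1,n):
    if st[i,4]>60: P=w[lab==i];print(st[i],P.mean(0).round(1),P[:,2].min(),P[:,2].max(),cv2.minAreaRect(P[:,:2].astype(np.float32)))
E
```

```text
[-1.79988247e+02 -8.82291656e-04  1.56633606e+02]
20 [-27.  18.  -4.  68.   0. 133.]
-160 [-27.  18.  -4.  68.   0. -47.]
110 [-27.  18.  -4.  68.   0.  43.]
-70 [ -27.   18.   -4.   68.    0. -137.]
(110, np.float64(43.26536544673585)) 4.025 [ 518.08122256 -169.73853205  200.02073224] [1.79997862e+02 1.09180753e-03 1.10025596e+02] [-0.15883135 -0.45062559  0.41100216] -0.019593876293721738 [[   0.      0.96    0.27   68.41]
 [   1.     -0.      0.     -0.75]
 [   0.      0.27   -0.96 -143.25]
 [   0.      0.      0.      1.  ]]
{'extent': [133.8, 210.1, 354.0, 263.3], 'score': 0.96}
[ 289  214   59   49 2645] [ 516.5 -169.2   77.7] 71.38137264799667 82.23639660833243 ((516.7820434570312, -169.58712768554688), (42.93376159667969, 35.31019973754883), 19.01446533203125)
```

View pics/wr.png

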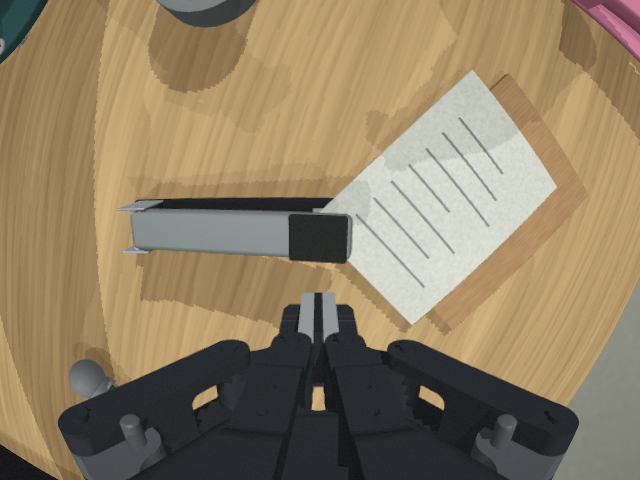

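The wrist view shows the loaded stapler's pad at (320,238), with the sheet's corner in the jaws. It measures (516.7,-169.5,77.7) and 43x35 mm, as described. Next I press down while watching the force.

```bash
python3 - <<'E'
from h import *
x,y=516.7,-169.5
arm.servo_line([x,y,90],rate=100)
arm.dwell(.2); f0=arm.read_state()["ft_force"]
z=80
arm.servo_line([x,y,z],rate=30)
while z>49:
    z-=2 if z>60 else .5
    arm.servo_line([x,y,z],rate=20); s=arm.read_state(); F=s["ft_force"]-f0
    print(z,s["ee_pos"].round(1),F.round(1))
    if F[2]>22: break
arm.dwell(.8); s=arm.read_state(); print("hold",s["ee_pos"].round(1),(s["ft_force"]-f0).round(1),s["time_s"])
E
```

```text
78 [ 516.8 -169.5   78. ] [ 0.5 -0.6 -0.6]
76 [ 517.  -169.5   76.2] [1.6 1.2 3.9]
74 [ 517.1 -169.5   74.2] [3.2 2.  4.6]
72 [ 517.2 -169.6   72.3] [3.1 0.8 4.7]
70 [ 517.2 -169.6   70.3] [3.7 1.  5.9]
68 [ 517.3 -169.6   68.4] [4.  0.5 6.4]
66 [ 517.4 -169.6   66.5] [4.3 0.8 5.9]
64 [ 517.5 -169.6   64.5] [4.8 2.1 7.4]
62 [ 517.7 -169.6   62.6] [5.1 2.7 7.4]
60 [ 517.7 -169.6   60.6] [4.2 3.1 8.9]
59.5 [ 517.7 -169.6   60.2] [5.3 2.  8.3]
59.0 [ 517.8 -169.6   59.7] [5.1 3.2 8.7]
58.5 [ 517.8 -169.6   59.2] [5.5 3.5 8.2]
58.0 [ 517.9 -169.5   58.7] [4.8 3.7 8.9]
57.5 [ 517.9 -169.5   58.3] [5.6 4.7 8.6]
57.0 [ 517.9 -169.5   57.8] [6.2 4.1 7.8]
56.5 [ 517.9 -169.5   57.3] [5.3 4.  9.3]
56.0 [ 518.  -169.5   56.8] [5.5 4.1 9.4]
55.5 [ 518.  -169.5   56.3] [ 5.8  3.9 10. ]
55.0 [ 518.1 -169.5   55.8] [5.9 3.6 8.7]
54.5 [ 518.1 -169.5   55.4] [7.2 3.9 9.3]
54.0 [ 518.1 -169.5   54.8] [6.1 4.  9.7]
53.5 [ 518.  -169.5   54.3] [ 6.5  4.8 10.2]
53.0 [ 518.1 -169.5   54. ] [ 6.4  4.6 11.2]
52.5 [ 518.1 -169.5   53.7] [ 4.   5.2 16.3]
52.0 [ 518.2 -169.5   53.5] [ 3.3  5.9 21.3]
51.5 [ 518.1 -169.5   53.3] [ 1.8  6.8 25.9]
hold [ 518.2 -169.5   53.3] [ 1.6  5.3 26.4] 13.6083
```

The force rises sharply at z of about 54 mm, so the arm is on its hard stop, and it has been held for 0.8 s. Now I release it and check.

```bash
python3 - <<'E'
from h import *
arm.servo_line([516.7,-169.5,90],rate=40)
arm.servo_line([516.7,-169.5,200],rate=120); arm.dwell(.4)
s=arm.read_state();c=arm.camera("wrist");w=wristw(s,c);im=c["image"]
m=(im.max(-1)<60)&(w[...,2]>45)&(w[...,2]<92)&(np.hypot(w[...,0]-518,w[...,1]+170)<50)
n,lab,st,_=cv2.connectedComponentsWithStats(m.astype(np.uint8));i=1+st[1:,4].argmax()
P=w[lab==i];print(st[i],P.mean(0).round(1),P[:,2].min(),P[:,2].max(),s["time_s"],s["ft_force"])
cv2.imwrite("pics/after.png",im[...,::-1])
E
```

```text
[ 290  215   59   49 2642] [ 516.5 -169.2   77.7] 71.6167198504586 82.16839988002351 16.1833 [0.8065211  0.14304804 1.04006669]
```

View pics/after.png

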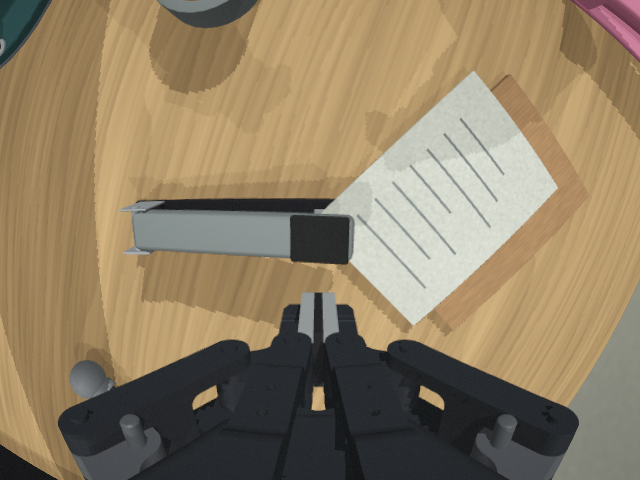

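The pad at (321,239) is back up at 77.7 mm, the sheets haven't moved and the hand is clear.

```bash
python3 -c "
from station import arm
print(arm.sign_off())"
```

```text
the job is handed in; nothing more can be done
None
```

I pressed the loaded stapler down to its hard stop (about 26 N), held it there for 0.8 s and let it spring fully back up, without touching the other staplers; the job was handed in at about 16 s of the 32 s limit.

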